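Set a roller inductor two turns off its end stop and hold it

TASK

Wind the roller inductor's handwheel clockwise until it comes up against its end stop, then back it off exactly two full turns anticlockwise. Finish with the handwheel's upright handle still gripped, holding the wheel at that setting while the reading is taken; do not let go. Leave the things lying round the unit where they are.

Things in the scene. Friction and masses are not known exactly. Their poses are not given: they have to be found in the camera images.
- tuner: Matching unit fixed to the bench: aluminium chassis, top 44 mm up, with an upright roller inductor (vertical bare copper coil, 63 mm across, between two 92 mm square black plates) and beside it at +y a capacitor up to 113 mm high. Origin: on the upright axis of coil and handwheel, at bench level; z up. Chassis x -80 to 80, y -70 to 180 mm; sockets stand 17 mm out at -x.
- wheel_top (a point): Centre of the upper face of the black disc handwheel on top of the roller inductor, on its upright axis. The wheel is 100 mm across, 12 mm thick; this point is 182 mm above the bench, a screw head rises 1.5 mm over it. Only the handle stands higher: the space above and round the wheel is free.
- crank (a joint): Turning of the handwheel in rad, counted over many turns: 0 at the end stop, growing anticlockwise seen from above; one turn is 6.283. Light steady friction (2 to 3 N at the handle); stays where left; at 0 it comes up solid. Starts 0.25 to 1.1 turns off the stop. At 0 the handle lies towards the tuner's +x. A small brass contact wheel at the +x side of the coil sinks 5 mm a turn.
- handle_grip (a point): On the centre line of the handwheel's upright steel handle, 206 mm above the bench. Handle: 16 mm diameter, 184 to 222 mm above the bench, 37 mm from the wheel's axis. It revolves freely on its own upright axis, so a gripper from above can carry it round the circle without turning; this point's x and y directions mean nothing.
- multimeter: Bystander: grey handheld multimeter lying on the bench, 155 x 76 x 34 mm; origin at the centre of its underside.
- screwdriver: Bystander: screwdriver with a black handle lying on the bench; origin under its middle.
- solder_reel: Bystander: upright reel of solder wire, 60 mm across, 45 mm high; origin at the centre of its underside.
- toroid: Bystander: dark ferrite ring lying flat, 60 mm outside, 36 mm inside, 14 mm high; origin at the centre of its underside.

How it is judged:
By the outcome, as a careful person would: the job done as asked, in the order asked, and still so for the second after the job is handed in, while the arm keeps its last pose, push and grip.
It also fails if it takes over 64 s, if anything falls off the work surface, if the arm or the gripper's body presses on something with over 40 N, if the wrist force passes 120 N, or if a joint passes its speed limit or range.

ROBOT

A 6-joint arm with a two-finger parallel gripper is mounted at the origin on the work surface. World frame = base frame: x ahead of the robot, y to its left, z up, the work surface at z = 0. Lengths are in m, angles in degrees, forces in N, time in s.
With the tool pointing down it reaches from about 0.4 to 0.825 m from the base axis. Payload 7 kg.
Tool frame: the origin (TCP) lies midway between the tips of the shut fingers; the grasp point (between the pads) lies 19 mm behind it; z points along the fingers, y is the direction in which the jaws open and shut (so a half turn about z gives the same grasp; the last joint's range is limited). The gripper opens to 88 mm and grips with 3 to 60 N. Pads are 19 mm wide; open, the fingers measure 130 mm over their backs; the gripper's body (78 mm by 193 mm) begins 47 mm behind the grasp point.
Start: joints at [16.507, 20.546, 0.682, 0, -70.136, -16.507], TCP at [0.675, -0, 0.227] pointing down, gripper open.
Joint ranges: [-176.03, 176.03], [-82.01, 121.73], [-58.28, 71.71], [-173.87, 95.51], [-174.79, -0.11], [-173.66, 173.66]. Speed limits (degrees/s): [136.94, 136.94, 172.46, 180, 180, 180].

INTERFACE

Orientations are given as [roll, pitch, yaw] about the fixed x, y, z axes, in that order (R = Rz(yaw) Ry(pitch) Rx(roll)).
In Python, from plant import ctrl gives the robot as it stands. The module is installed in compiled form; this text tells all that it offers.
- The arm moves only by the tool arm_command, never from a script. Its argument "targets" is a list that holds one entry, the list of rows, each a list of 7 numbers: the turn, a rotation vector about the world's x, y, z in rad, then the shift along the world's x, y, z in cm, then the opening, from 0 (shut) to 1 (fully open). A call has 1 to 8 rows; each row is the pose to reach, as a shift and turn from the pose commanded when the call began; what a row does not reach only later rows make up. A row lasts 1/12 s, in which the tool goes at most 41.7 mm and 7.16 degrees, less where a joint would pass 70% of its speed; a pose out of reach is approached as far as the arm can. A call with a gripper value outside its range is refused whole. The fingers move at their own pace and stop on an object; the grip force is fixed at half the most. Time passes only in rows, so rows that repeat a pose let the fingers close. It gives the time, the measured TCP pose, the force and the opening at its end, in the units of the state.
- ctrl.get_obs(): the state, without advancing time (a new reading comes with each control period).
- ctrl.snapshot(name): name is "scene" or "side" or "wrist"; returns the picture (384x512x3 uint8, blue, green, red); there is no depth.
- ctrl.camera_model(name): a dict with "K" (3x3 intrinsics, pixels), "xyz" and "rotation" of the camera in the world. Camera axes: x right, y up, looking along -z (the intrinsics and any distortion apply to the point x, -y, -z); pixel columns grow to the right and rows downward; lengths in m; the calibration is good to about 2 mm. A picture is of the moment at which its call begins: read the wrist's pose just before it. camera_model takes no time and is no camera call; for the wrist camera it gives the pose at the moment of the call.
- ctrl.close_job(): hands the job in, once; it reports no verdict.
The state is a dict: "clock": time; "joint_pos": joint angles; "qvel": joint speeds; "tau": joint torques, N m; "tool_pos": TCP position; "orientation": TCP orientation; "force": force on the tool from outside, world axes, zero at the start; "moment": the same for the moment, N m; "opening": finger opening in m.
Only numpy, scipy, OpenCV 4.12 (cv2) and the standard library are available. Lean on these libraries where they do the work, as an engineer would, in place of code of your own. Each camera call takes 0.05 s, during which the arm holds its last target. There are 200 camera calls.

## Working session

There is one attempt and no reset: what is moved stays moved. The work goes in short steps, Python scripts to look and compute and a tool call to move; the robot and the scene stay as the last step left them, time stands still between calls to the robot, and variables do not carry over. Pictures are saved under pics/ and viewed, about 8 in all and at most 12, crops included, and the job is handed in when it is done.

Besides the shell and the picture viewer there is one more tool, called after "Emit:" as name([rows], argument=value, ...), one row to a line, values as JSON. arm_command: Moves the arm, as the interface text tells. Its arguments: {"type":"object","properties":{"targets":{"type":"array","items":{"type":"array","items":{"type":"array","items":{"type":"number"}}}}},"required":["targets"]}

```bash
mkdir -p pics; cat > h.py <<'E'
import numpy as np, cv2
from plant import ctrl
def ray(m,u,v):
    K=np.array(m["K"]);R=np.array(m["rotation"]);o=np.array(m["xyz"])
    d=np.linalg.inv(K)@[u,v,1]; d=R@np.array([d[0],-d[1],-d[2]]); return o,d
def onz(m,u,v,z):
    o,d=ray(m,u,v); return o+d*(z-o[2])/d[2]
def proj(m,p):
    c=np.array(m["rotation"]).T@(np.array(p)-m["xyz"]); q=np.array(m["K"])@[c[0],-c[1],-c[2]]; return q[:2]/q[2]
E
python3 - <<'E'
from h import *
a=ctrl.snapshot("scene");b=ctrl.snapshot("side")
cv2.imwrite("pics/a.png",a);cv2.imwrite("pics/b.png",b)
cv2.imwrite("pics/ab.png",np.vstack([cv2.resize(a,None,fx=.78,fy=.78),cv2.resize(b,None,fx=.78,fy=.78)]))
for n in("scene","side","wrist"):
  m=ctrl.camera_model(n);print(n,m)
print(ctrl.get_obs())
E
```

```text
scene {'K': array([[390.5490691 ,   0.        , 257.18637582],
       [  0.        , 390.5490691 , 188.37573004],
       [  0.        ,   0.        ,   1.        ]]), 'xyz': array([1.05267271, 0.27954503, 0.75793931]), 'rotation': array([ 39.02330276,  -0.53980938, 115.02984535])}
side {'K': array([[347.5571151 ,   0.        , 257.12079752],
       [  0.        , 347.5571151 , 191.13353506],
       [  0.        ,   0.        ,   1.        ]]), 'xyz': array([0.26301906, 0.59535035, 0.75175894]), 'rotation': array([  44.29761633,   -1.02543933, -147.4485334 ])}
wrist {'K': array([[265.21368108,   0.        , 252.39350612],
       [  0.        , 265.21368108, 193.44822117],
       [  0.        ,   0.        ,   1.        ]]), 'xyz': array([ 0.67540706, -0.0680099 ,  0.38309644]), 'rotation': array([-1.49065079e+01, -1.12071939e-01,  1.79955285e+02])}
{'clock': 0.1, 'joint_pos': array([ 1.65048308e+01,  2.05876147e+01,  6.39225976e-01, -1.77646588e-02,
       -7.01350804e+01, -1.65080131e+01]), 'qvel': array([-0.09710208, -0.07804055,  0.06845355,  0.15278247, -0.04688482,
       -0.00528274]), 'tau': array([-1.42273191e-03, -5.84165347e+01,  2.93752134e+01,  7.01551259e+00,
        1.01412315e-02, -6.66964229e-05]), 'tool_pos': array([ 6.74568453e-01, -4.94673211e-05,  2.25714621e-01]), 'orientation': array([ 1.79915226e+02, -7.70748994e-03, -9.00092252e+01]), 'force': array([-0.66249753, -0.50938218,  0.4446935 ]), 'moment': array([ 0.0286633 , -0.00973635,  0.01163598]), 'opening': 0.08749679798460491}
```

View pics/ab.png

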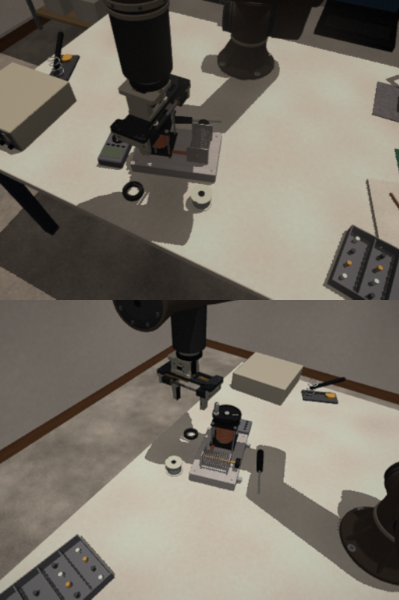

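The scene view is partly hidden by the arm. The side view shows the wheel at about (292,145) in the full picture, so I'll zoom in there and add the wrist view.

```bash
cat >> h.py <<'E'
from scipy.spatial.transform import Rotation as Ro
def cam(n):
    m=dict(ctrl.camera_model(n)); m["rotation"]=Ro.from_euler("xyz",m["rotation"],degrees=True).as_matrix(); return m
E
python3 - <<'E'
from h import *
b=cv2.imread("pics/b.png")
m=cam("wrist");w=ctrl.snapshot("wrist");cv2.imwrite("pics/w.png",w)
c=cv2.resize(b[110:260,220:360],None,fx=4,fy=4)   
cv2.imwrite("pics/c.png",np.hstack([cv2.resize(w,(400,300)),cv2.resize(b[110:260,200:400],(400,300))]))
for u,v in((292,140),):print(onz(cam("side"),u,v,.182))
E
```

```text
[ 0.57872761 -0.09211598  0.182     ]
```

View pics/c.png

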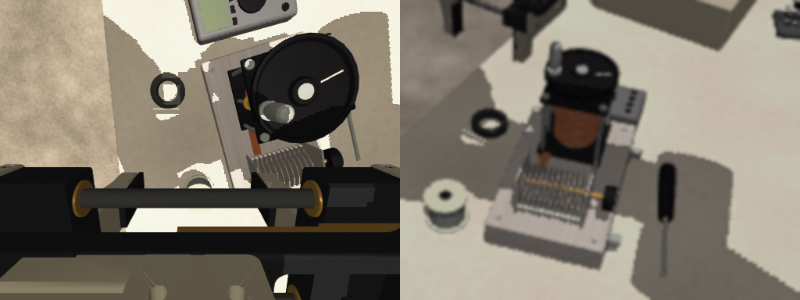

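The wrist view, at full scale, shows the wheel's screw near (392,118), the handle near (350,143), and the capacitor below it. The side view shows the handle on the far left of the wheel.

```bash
python3 - <<'E'
from h import *
w=cv2.imread("pics/w.png")
m=cam("wrist")
print("screw",onz(m,391.7,117.8,.1835))
o=cv2.resize(w[40:240,240:480],None,fx=3.2,fy=3)
o=cv2.resize(w[40:240,240:480],(720,600),interpolation=cv2.INTER_CUBIC)
cv2.imwrite("pics/d.png",o)
E
```

```text
screw [ 0.57410897 -0.0714702   0.1835    ]
```

View pics/d.png

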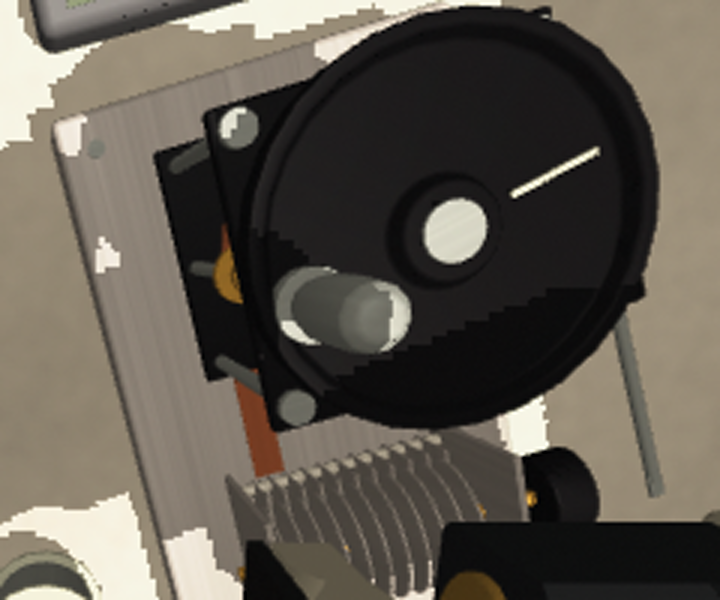

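```bash
python3 - <<'E'
from h import *
m=cam("wrist")
c=onz(m,391.7,116.7,.1835);t=onz(m,365.5,145,.222);b=onz(m,343,141.7,.184)
print("c",c,"top",t,"base",b)
for p in(t,b):
  d=(p-c)[:2];print(np.hypot(*d),np.degrees(np.arctan2(d[1],d[0])))
A=onz(m,258.3,81.7,.044);B=onz(m,298.3,240,.044);d=B-A;print("tuner yaw",np.degrees(np.arctan2(d[1],d[0]))-90,A)
# cross-check: chassis corner (80,-70) -> predicted axis
y=np.arctan2(d[1],d[0])-np.pi/2;R=np.array([[np.cos(y),-np.sin(y)],[np.sin(y),np.cos(y)]]);print("axis from corner",A[:2]-R@[.08,-.07])
print(ctrl.get_obs()["clock"])
E
```

```text
c [ 0.57421201 -0.07223643  0.1835    ] top [ 0.60727358 -0.05510872  0.222     ] base [ 0.60811609 -0.05449027  0.184     ]
0.03723474233394201 27.386641684880573
0.03826765383844823 27.628569128487147
tuner yaw 15.456633871544668 [ 0.6677893  -0.11532799  0.044     ]
axis from corner [ 0.57202708 -0.06918044]
0.15
```

Emit:
arm_command([
  [[0,0,-0.12,0,0,1.5,1],[0,0,-0.24,-1.5,-1.3,3,0.6],[0,0,-0.36,-3,-2.6,3,0.6],[0,0,-0.48,-4.5,-3.9,3,0.6],[0,0,-0.6,-6,-5,3,0.6],[0,0,-0.72,-6.75,-5.5,3,0.6],[0,0,-0.84,-6.75,-5.5,3,0.6],[0,0,-0.96,-6.75,-5.5,3,0.6]],
])

```text
clock: 0.82
tool_pos: [0.6068, -0.0555, 0.2568]
orientation: [180.0, 0.0, -145.4]
force: [-0.3, 0.1, -0.5]
opening: 0.0534
```

Emit:
arm_command([
  [[0,0,-0.12,0,0,0,0.6],[0,0,-0.24,0,0,0,0.6],[0,0,-0.34,0,0,0,0.6],[0,0,-0.34,0,0,0,0.6],[0,0,-0.34,0,0,0,0.6]],
])

```text
clock: 1.23
tool_pos: [0.6074, -0.055, 0.2564]
orientation: [180.0, -0.0, -164.3]
force: [-0.9, 0.3, 0.3]
opening: 0.0524
```

```bash
python3 - <<'E'
from h import *
o=ctrl.get_obs();print(o["clock"],o["tool_pos"],o["orientation"],o["joint_pos"],o["force"])
m=cam("wrist");w=ctrl.snapshot("wrist");cv2.imwrite("pics/w2.png",w)
print([proj(m,p) for p in([.574,-.0715,.1835],[.6075,-.055,.222],o["tool_pos"])])
cv2.imwrite("pics/w2v.png",cv2.resize(w,(768,576)))
E
```

```text
1.2333 [ 0.60735243 -0.05504451  0.25635922] [ 1.79995863e+02 -2.10142356e-02 -1.64302940e+02] [ 1.31504332e+01  1.34752021e+01 -5.32808739e+00 -3.37886188e-03
 -7.12178879e+01 -8.74522859e+01] [-0.88477441  0.26773693  0.3212763 ]
[array([243.509345  , 160.61820698]), array([251.25234857, 215.42698131]), array([251.03506251, 233.28932484])]
```

View pics/w2v.png

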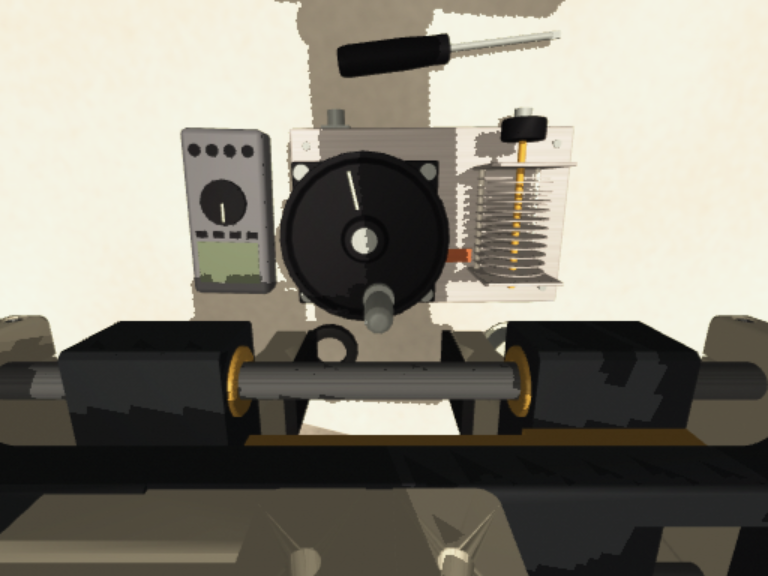

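The handle top is at (252.7,212.7) and the screw at (242.7,160.7). Both are within about 3 px of prediction, and the chassis edges line up with the gripper. Going down to grip.

```bash
python3 - <<'E'
from h import *
m=cam("wrist");print(onz(m,252.7,212.7,.222),onz(m,242.7,160.7,.1835))
# chassis -x edge near top: (292,128)-(574,126) /1.5
A=onz(m,194.7,85.5,.044);B=onz(m,382.7,84,.044);d=B-A;print(np.degrees(np.arctan2(d[1],d[0]))-90)
A=onz(m,294,200.3,.044);B=onz(m,370,200.5,.044);d=B-A;print(np.degrees(np.arctan2(d[1],d[0]))-90)
E
```

```text
[ 0.60513718 -0.05452246  0.222     ] [ 0.57431568 -0.07216996  0.1835    ]
16.111574606042467
15.523576439538203
```

Emit:
arm_command([
  [[0,0,0,0,0,-2.5,0.6],[0,0,0,0,0,-4.5,0.6],[0,0,0,0,0,-6.0,0.6],[0,0,0,0,0,-6.8,0.6],[0,0,0,0,0,-6.8,0.6]],
])

```text
clock: 1.7
tool_pos: [0.6065, -0.0551, 0.1866]
orientation: [180.0, -0.2, -164.4]
force: [-0.7, -0.2, 0.3]
opening: 0.0524
```

Emit:
arm_command([
  [[0,0,0,0,0,0.2,0.3],[0,0,0,0,0,0.2,0],[0,0,0,0,0,0.2,0],[0,0,0,0,0,0.2,0],[0,0,0,0,0,0.2,0],[0,0,0,0,0,0.2,0],[0,0,0,0,0,0.2,0],[0,0,0,0,0,0.2,0]],
])

```text
clock: 2.37
tool_pos: [0.6076, -0.0551, 0.1909]
orientation: [-180.0, 0.0, -164.5]
force: [-1.9, 1.7, 2.7]
opening: 0.0156
```

```bash
python3 - <<'E'
from h import *
o=ctrl.get_obs();print(o["clock"],o["tool_pos"],o["force"],o["opening"])
# waypoint table: absolute angle -> offset from axis, cm
def circ(a0,a1,n,r=3.7):
  a=np.radians(np.linspace(a0,a1,n+1));
  return np.round(r*np.c_[np.cos(a)-np.cos(a[0]),np.sin(a)-np.sin(a[0])][1:],2)
for s in(27.5,-92.5,-212.5): print(s,circ(s,s-120,8).tolist())
E
```

```text
2.3667 [ 0.60755112 -0.05509985  0.19092243] [-1.9444821   1.71642666  2.70855033] 0.015632791660109318
27.5 [[0.33, -0.91], [0.41, -1.87], [0.25, -2.82], [-0.16, -3.7], [-0.78, -4.44], [-1.57, -4.99], [-2.48, -5.32], [-3.44, -5.4]]
-92.5 [[-0.95, 0.17], [-1.83, 0.58], [-2.57, 1.2], [-3.12, 1.99], [-3.45, 2.9], [-3.54, 3.86], [-3.37, 4.81], [-2.96, 5.68]]
-212.5 [[0.62, 0.74], [1.41, 1.29], [2.32, 1.62], [3.28, 1.71], [4.23, 1.54], [5.11, 1.13], [5.85, 0.51], [6.4, -0.28]]
```

Emit:
arm_command([
  [[0,0,0,0.33,-0.91,0,0],[0,0,0,0.41,-1.87,0,0],[0,0,0,0.25,-2.82,0,0],[0,0,0,-0.16,-3.7,0,0],[0,0,0,-0.78,-4.44,0,0],[0,0,0,-1.57,-4.99,0,0],[0,0,0,-2.48,-5.32,0,0],[0,0,0,-3.44,-5.4,0,0]],
])

```text
clock: 3.03
tool_pos: [0.5725, -0.1101, 0.1909]
orientation: [-180.0, 0.1, -164.5]
force: [3.7, 4.0, 4.0]
opening: 0.0151
```

```bash
python3 - <<'E'
from h import *
o=ctrl.get_obs();print(o["clock"],o["tool_pos"],o["force"],o["opening"])
w=ctrl.snapshot("wrist");s=ctrl.snapshot("side");cv2.imwrite("pics/w3.png",w)
cv2.imwrite("pics/w3v.png",np.hstack([cv2.resize(w,(400,300)),cv2.resize(s[110:260,200:400],(400,300))]))
E
```

```text
3.0333 [ 0.57252874 -0.11005095  0.19087694] [3.73692043 4.01363227 3.97785217] 0.015069173545297933
```

View pics/w3v.png

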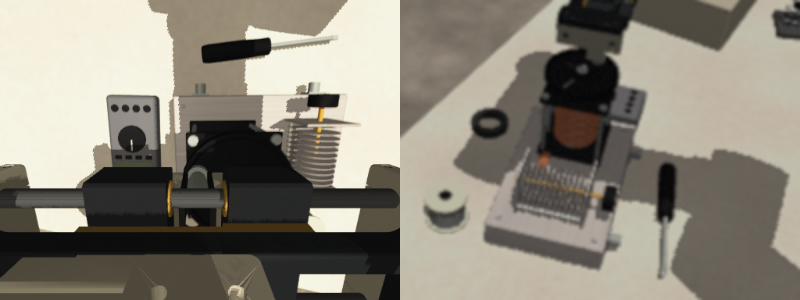

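The handle is held and has gone round with the wheel. I'll carry on clockwise.

Emit:
arm_command([
  [[0,0,0,-0.95,0.17,0,0],[0,0,0,-1.83,0.58,0,0],[0,0,0,-2.57,1.2,0,0],[0,0,0,-3.12,1.99,0,0],[0,0,0,-3.45,2.9,0,0],[0,0,0,-3.54,3.86,0,0],[0,0,0,-3.37,4.81,0,0],[0,0,0,-2.96,5.68,0,0]],
])

```text
clock: 3.8
tool_pos: [0.5443, -0.0521, 0.1909]
orientation: [-179.9, 0.1, -164.4]
force: [12.3, -12.0, -4.0]
opening: 0.0155
```

Emit:
arm_command([
  [[0,0,0,0.62,0.74,0,0],[0,0,0,1.41,1.29,0,0],[0,0,0,2.32,1.62,0,0],[0,0,0,3.28,1.71,0,0],[0,0,0,4.23,1.54,0,0],[0,0,0,5.11,1.13,0,0],[0,0,0,5.85,0.51,0,0]],
])

```text
clock: 4.38
tool_pos: [0.6009, -0.0463, 0.1908]
orientation: [180.0, -0.1, -164.4]
force: [-4.8, 0.5, 9.7]
opening: 0.0152
```

Emit:
arm_command([
  [[0,0,0,0.22,-0.25,0,0],[0,0,0,0.39,-0.51,0,0],[0,0,0,0.54,-0.79,0,0],[0,0,0,0.67,-1.04,0,0],[0,0,0,0.75,-1.23,0,0],[0,0,0,0.75,-1.23,0,0]],
])

```text
clock: 4.88
tool_pos: [0.6092, -0.0585, 0.1909]
orientation: [180.0, -0.0, -164.4]
force: [1.2, 0.7, 6.3]
opening: 0.0153
```

Emit:
arm_command([
  [[0,0,0,0.02,-0.09,0,0],[0,0,0,0.02,-0.09,0,0],[0,0,0,0.02,-0.09,0,0]],
])

```text
clock: 5.13
tool_pos: [0.6094, -0.0591, 0.1909]
orientation: [180.0, -0.0, -164.4]
force: [2.6, 1.6, 6.1]
opening: 0.0152
```

Emit:
arm_command([
  [[0,0,0,0.02,-0.09,0,0],[0,0,0,0.02,-0.09,0,0],[0,0,0,0.02,-0.09,0,0]],
])

```text
clock: 5.38
tool_pos: [0.6097, -0.0598, 0.1909]
orientation: [180.0, 0.0, -164.4]
force: [2.2, 1.5, 5.7]
opening: 0.0154
```

Emit:
arm_command([
  [[0,0,0,0.02,-0.09,0,0],[0,0,0,0.02,-0.09,0,0],[0,0,0,0.02,-0.09,0,0]],
])

```text
clock: 5.63
tool_pos: [0.61, -0.0606, 0.1909]
orientation: [180.0, 0.0, -164.4]
force: [1.4, 2.4, 6.5]
opening: 0.0158
```

Emit:
arm_command([
  [[0,0,0,0.02,-0.09,0,0],[0,0,0,0.02,-0.09,0,0],[0,0,0,0.02,-0.09,0,0]],
])

```text
clock: 5.88
tool_pos: [0.6103, -0.0615, 0.1909]
orientation: [180.0, 0.0, -164.4]
force: [2.3, 2.5, 5.7]
opening: 0.0153
```

Emit:
arm_command([
  [[0,0,0,0.02,-0.09,0,0],[0,0,0,0.02,-0.09,0,0],[0,0,0,0.02,-0.09,0,0]],
])

```text
clock: 6.13
tool_pos: [0.6106, -0.0624, 0.1909]
orientation: [180.0, 0.0, -164.4]
force: [2.6, 3.1, 5.9]
opening: 0.0155
```

Emit:
arm_command([
  [[0,0,0,0.02,-0.09,0,0],[0,0,0,0.02,-0.09,0,0],[0,0,0,0.02,-0.09,0,0]],
])

```text
clock: 6.38
tool_pos: [0.6107, -0.0628, 0.1909]
orientation: [179.9, 0.1, -164.4]
force: [2.1, 4.9, 5.7]
opening: 0.0151
```

Emit:
arm_command([
  [[0,0,0,0.02,-0.09,0,0],[0,0,0,0.02,-0.09,0,0],[0,0,0,0.02,-0.09,0,0]],
])

```text
clock: 6.63
tool_pos: [0.6107, -0.0629, 0.1909]
orientation: [179.9, 0.1, -164.4]
force: [0.2, 8.5, 7.8]
opening: 0.0154
```

Emit:
arm_command([
  [[0,0,0,0.02,-0.09,0,0],[0,0,0,0.02,-0.09,0,0],[0,0,0,0.02,-0.09,0,0]],
])

```text
clock: 6.88
tool_pos: [0.6107, -0.063, 0.1909]
orientation: [179.8, 0.1, -164.4]
force: [-0.8, 12.1, 8.2]
opening: 0.0154
```

Emit:
arm_command([
  [[0,0,0,0.02,-0.09,0,0],[0,0,0,0.02,-0.09,0,0],[0,0,0,0.02,-0.09,0,0]],
])

```text
clock: 7.13
tool_pos: [0.6108, -0.0631, 0.1908]
orientation: [179.7, 0.1, -164.4]
force: [-3.0, 15.1, 9.4]
opening: 0.0156
```

The stop is solid at TCP (0.6107, −0.0629): the force rose to 15 N with no further motion. Next I'll work out the two turns back.

```bash
python3 - <<'E'
from h import *
def circ(a0,a1,n,r=3.7):
  a=np.radians(np.linspace(a0,a1,n+1));
  return np.round(r*np.c_[np.cos(a)-np.cos(a[0]),np.sin(a)-np.sin(a[0])][1:],2)
for i,s in enumerate((15.5,135.5,255.5)): print(s,circ(s,s+120,8).tolist(), (circ(s,s+120,8)+[-.07,.37]).round(2).tolist() if i==0 else "")
E
```

```text
15.5 [[-0.38, 0.89], [-0.97, 1.65], [-1.74, 2.23], [-2.64, 2.59], [-3.6, 2.71], [-4.55, 2.58], [-5.44, 2.2], [-6.2, 1.6]] [[-0.45, 1.26], [-1.04, 2.02], [-1.81, 2.6], [-2.71, 2.96], [-3.67, 3.08], [-4.62, 2.95], [-5.51, 2.57], [-6.27, 1.97]]
135.5 [[-0.58, -0.77], [-0.94, -1.67], [-1.06, -2.63], [-0.93, -3.58], [-0.55, -4.47], [0.05, -5.23], [0.82, -5.81], [1.71, -6.18]] 
255.5 [[0.96, -0.12], [1.92, 0.02], [2.8, 0.39], [3.57, 0.99], [4.15, 1.76], [4.51, 2.66], [4.63, 3.61], [4.49, 4.57]]
```

Emit:
arm_command([
  [[0,0,0,-0.45,1.26,0,0],[0,0,0,-1.04,2.02,0,0],[0,0,0,-1.81,2.6,0,0],[0,0,0,-2.71,2.96,0,0],[0,0,0,-3.67,3.08,0,0],[0,0,0,-4.62,2.95,0,0],[0,0,0,-5.51,2.57,0,0],[0,0,0,-6.27,1.97,0,0]],
])

```text
clock: 7.8
tool_pos: [0.5483, -0.0474, 0.1909]
orientation: [-180.0, 0.1, -164.4]
force: [7.4, -2.5, 2.6]
opening: 0.0148
```

Emit:
arm_command([
  [[0,0,0,-0.58,-0.77,0,0],[0,0,0,-0.94,-1.67,0,0],[0,0,0,-1.06,-2.63,0,0],[0,0,0,-0.93,-3.58,0,0],[0,0,0,-0.55,-4.47,0,0],[0,0,0,0.05,-5.23,0,0],[0,0,0,0.82,-5.81,0,0],[0,0,0,1.71,-6.18,0,0]],
])

```text
clock: 8.47
tool_pos: [0.5649, -0.1088, 0.1908]
orientation: [179.9, 0.0, -164.5]
force: [-1.3, 10.4, 11.4]
opening: 0.0149
```

Emit:
arm_command([
  [[0,0,0,0.96,-0.12,0,0],[0,0,0,1.92,0.02,0,0],[0,0,0,2.8,0.39,0,0],[0,0,0,3.57,0.99,0,0],[0,0,0,4.15,1.76,0,0],[0,0,0,4.51,2.66,0,0],[0,0,0,4.63,3.61,0,0],[0,0,0,4.49,4.57,0,0]],
])

```text
clock: 9.13
tool_pos: [0.6111, -0.0645, 0.1909]
orientation: [-179.9, 0.0, -164.5]
force: [3.7, -2.7, 5.3]
opening: 0.0154
```

Emit:
arm_command([
  [[0,0,0,-0.38,0.89,0,0],[0,0,0,-0.97,1.65,0,0],[0,0,0,-1.74,2.23,0,0],[0,0,0,-2.64,2.59,0,0],[0,0,0,-3.6,2.71,0,0],[0,0,0,-4.55,2.58,0,0],[0,0,0,-5.44,2.2,0,0],[0,0,0,-6.2,1.6,0,0]],
])

```text
clock: 9.8
tool_pos: [0.5481, -0.0477, 0.1909]
orientation: [180.0, 0.1, -164.5]
force: [6.8, -2.4, 3.4]
opening: 0.0154
```

Emit:
arm_command([
  [[0,0,0,-0.58,-0.77,0,0],[0,0,0,-0.94,-1.67,0,0],[0,0,0,-1.06,-2.63,0,0],[0,0,0,-0.93,-3.58,0,0],[0,0,0,-0.55,-4.47,0,0],[0,0,0,0.05,-5.23,0,0],[0,0,0,0.82,-5.81,0,0],[0,0,0,1.71,-6.18,0,0]],
])

```text
clock: 10.47
tool_pos: [0.5654, -0.1091, 0.1908]
orientation: [179.9, 0.0, -164.5]
force: [0.6, 14.5, 11.2]
opening: 0.0152
```

Emit:
arm_command([
  [[0,0,0,0.96,-0.12,0,0],[0,0,0,1.92,0.02,0,0],[0,0,0,2.8,0.39,0,0],[0,0,0,3.57,0.99,0,0],[0,0,0,4.15,1.76,0,0],[0,0,0,4.51,2.66,0,0],[0,0,0,4.63,3.61,0,0],[0,0,0,4.63,3.61,0,0]],
])

```text
clock: 11.13
tool_pos: [0.6121, -0.0735, 0.1909]
orientation: [-180.0, 0.0, -164.5]
force: [3.4, 3.1, 7.3]
opening: 0.0152
```

Emit:
arm_command([
  [[0,0,0,-0.02,0.4,0,0],[0,0,0,-0.08,0.7,0,0],[0,0,0,-0.14,0.96,0,0],[0,0,0,-0.14,0.96,0,0],[0,0,0,-0.14,0.96,0,0],[0,0,0,-0.14,0.96,0,0]],
])

```text
clock: 11.63
tool_pos: [0.611, -0.0644, 0.1909]
orientation: [-180.0, 0.1, -164.5]
force: [5.0, 0.7, 5.8]
opening: 0.0153
```

Emit:
arm_command([
  [[0,0,0,-0.02,0.17,0,0],[0,0,0,-0.02,0.17,0,0],[0,0,0,-0.02,0.17,0,0],[0,0,0,-0.02,0.17,0,0]],
])

```text
clock: 11.97
tool_pos: [0.6107, -0.0629, 0.1909]
orientation: [-180.0, 0.1, -164.5]
force: [4.8, 0.4, 4.7]
opening: 0.0152
```

```bash
python3 - <<'E'
from h import *
o=ctrl.get_obs();print(o["clock"],o["tool_pos"],o["force"],o["opening"],o["qvel"].max())
w=ctrl.snapshot("wrist");s=ctrl.snapshot("side");c=ctrl.snapshot("scene")
cv2.imwrite("pics/w4.png",w);cv2.imwrite("pics/s4.png",s);cv2.imwrite("pics/c4.png",c)
print(onz(cam("wrist"),0,0,.1)[:0])
cv2.imwrite("pics/v4.png",np.vstack([np.hstack([cv2.resize(w,(400,300)),cv2.resize(s[110:260,200:400],(400,300))]),np.hstack([cv2.resize(w[60:240,180:340],(400,300)),cv2.resize(c[120:285,100:320],(400,300))])]))
E
```

```text
11.9667 [ 0.61066599 -0.06290339  0.19088275] [4.82837672 0.37027244 4.68905574] 0.015218189939572392 0.03354462885769002
[]
```

View pics/v4.png

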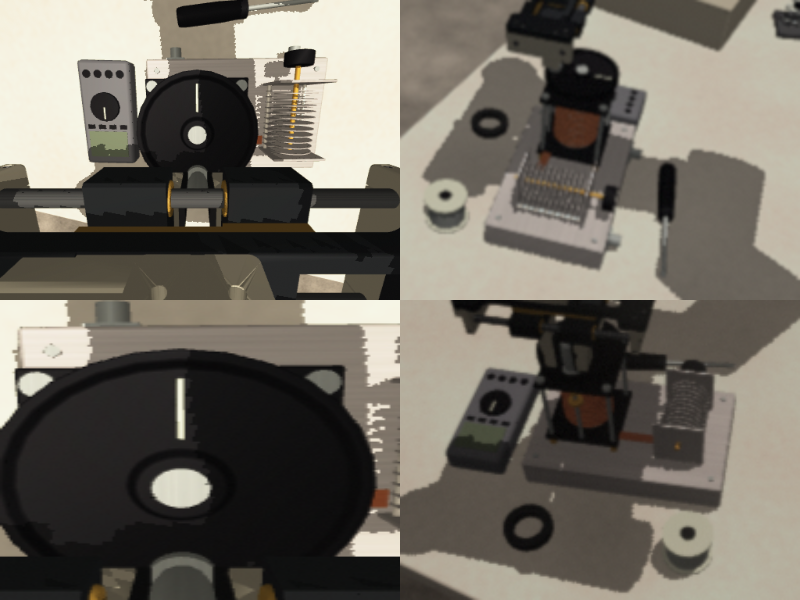

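The index mark points straight along the chassis axis, at (196,97) in the top-left panel. The handle is between the pads, the TCP matches the stop-contact pose, and the bystanders are where they were. Handing in.

```bash
python3 -c "
from plant import ctrl
print(ctrl.close_job()); o=ctrl.get_obs(); print(o['clock'],o['tool_pos'],o['opening'])"
```

```text
the job is handed in; nothing more can be done
None
the job is handed in; nothing more can be done
```

The handwheel is set exactly two turns anticlockwise from its end stop, with the handle still gripped, and the job is handed in.

- **Winding to the stop:** I gripped the handle from above and wound clockwise about 1.03 turns. The stop came up solid at TCP (0.6107, −0.0629), where the force rose to about 15 N with no further movement.
- **Backing off:** I counted two full turns anticlockwise and finished at the same TCP, to within about 0.1 mm.
- **Last checks:** The wheel's index mark was in line with the chassis axis. The fingers were 15.2 mm apart on the 16 mm handle, and the residual force was about 7 N. The things round the unit looked unmoved. The clock read about 12 s just before hand-in.
- **Not checked:** I did not measure the contact wheel's height as a separate count of turns. No state could be read after hand-in. No check that I made failed. Part of the circle showed up to about 18 N of sideways force, from a small misfit of the path.

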